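# Wedge the bracelet board up and hold it

### The job

On this jewellery stall, take the wooden wedge and push it, thin end first and flat on the counter, straight in under the brass-marked middle of the bracelet board's front bar, until the bar just lifts off its two rest blocks: about 5 mm, so that the stall keeper can slip in a new lining sheet, and never as much as 1 cm. Touch the board and its stand with the wedge only, leave the jade figure, teacup and bead tray where they are, and finish still gripping the wedge in place with the board resting on it: do not let go.

Things in the scene. Friction and masses are not known exactly. Their poses are not given: they have to be found in the camera images.
- stand: dark wooden stand fixed to the counter, 250 x 292 mm, 26 mm high, with a hinged white board of bracelet rolls (tops 64 mm up). Origin on the counter below the middle of the resting front bar; +x level from bar to hinge (the way to push the wedge), y along the bar. The bar rests on 14 mm high blocks, 28 mm wide, at y = +-118 mm; between them it is open underneath, 14 mm high.
- bar_mid (a point): middle of the board's round steel front bar (10 mm diameter, 250 mm long along the stand's y), marked by a brass band 20 mm wide; the point is on the bar's axis, 19 mm above the counter at rest (underside at 14 mm), and rises with the board, which swings freely on a hinge 220 mm behind the bar; its weight puts about 2.5 to 5 N on the bar.
- wedge_grip (a point): centre of the loose pale wooden wedge's grip block (44 long x 36 wide x 50 mm high, 0.12 kg), 25 mm above its underside; +x level to the thin toe, 138 mm away. All 36 mm wide. Ramp 4 mm high at the toe, 25.6 mm at x = 40 mm (10 mm push = 2.2 mm lift), then a level neck. Bar meets ramp 45 mm behind the toe; on the red line at x = 67.5 mm it is lifted 5.5 mm.
- figure_mid (a point): centre of a loose jade figure on a round dark wooden foot, 60 mm across, 88 mm high, to be left alone; this point is 44 mm above its underside.
- teacup_mid (a point): centre of a loose white teacup, 72 mm across, 70 mm high, to be left alone; this point is 35 mm above its underside.
- tray_mid (a point): centre of a loose black tray of red beads, 130 x 100 x 25 mm, to be left alone; this point is 12.5 mm above its underside.

How it is judged:
By the outcome, as a careful person would: the job done as asked, in the order asked, and still so for the second after the job is handed in, while the arm keeps its last pose, push and grip.
It also fails if it takes over 42 s, if anything falls off the work surface, if the arm or the gripper's body presses on something with over 40 N, if the wrist force passes 120 N, or if a joint passes its speed limit or range.

### The arm

A 7-joint arm with a two-finger parallel gripper is mounted at the origin on the work surface. World frame = base frame: x ahead of the robot, y to its left, z up, the work surface at z = 0. Lengths are in m, angles in rad, forces in N, time in s.
With the tool pointing down it reaches from about 0.425 to 0.925 m from the base axis. Payload 6.8 kg.
Tool frame: the origin (TCP) lies on the mounting face of the last link; the fingertips stand 173 mm ahead of it and the grasp point (between the pads) lies 155 mm ahead of it; z points along the fingers, y is the direction in which the jaws open and shut (so a half turn about z gives the same grasp; the last joint's range is limited). The gripper opens to 85 mm and grips with 20 to 120 N. Pads are 22 mm wide; open, the fingers measure 114 mm over their backs; the gripper's body (76 mm by 85 mm) begins 54 mm behind the grasp point. The pads swing forward as they close: fully open they stand 13 mm farther back than shut.
Start: joints at [-1.278, 0.477, 0.022, 1.555, -0.011, 1.109, -0.083], TCP at [0.263, 0.622, 0.405] pointing down, gripper open.
Joint ranges: [-2.96, 2.96], [-0.34, 2.1], [-1.41, 1.46], [0.24, 2.44], [-1.37, 4.51], [0.17, 1.92], [-2.96, 2.96]. Speed limits (rad/s): [2.39, 2.39, 3.14, 3.14, 3.14, 3.14, 3.14].

### API

Orientations are given as [roll, pitch, yaw] about the fixed x, y, z axes, in that order (R = Rz(yaw) Ry(pitch) Rx(roll)).
In Python, from rig import sensors, vision, ctrl gives the robot as it stands.
- The arm moves only by the shell command python3 -m handwheel 'ROWS' [FORCE]. ROWS is JSON, a list that holds one entry, the list of rows, each a list of 7 numbers: the closure, from 0 (fully open) to 1 (shut), then the shift along the world's x, y, z in m, then the turn, a rotation vector about the world's x, y, z in degrees. In form: [[[gripper, tx, ty, tz, wx, wy, wz], ...]]. A call has 1 to 20 rows; each row shifts and turns the commanded pose from where the row before left it; what a row does not reach is not made up. A row lasts 1/8 s, in which the tool goes at most 62.5 mm and 10.7 degrees, less where a joint would pass 70% of its speed; a pose out of reach is approached as far as the arm can. A call with a gripper value outside its range is refused whole. The fingers move at their own pace and stop on an object; FORCE is the grip in N (left out, the last holds). Time passes only in rows, so rows that do not move let the fingers close. It gives the time, the measured TCP pose, the force and the opening at its end, in the units of the state.
- sensors.state(): the state, without advancing time (a new reading comes with each control period).
- vision.read_camera(name): name is "scene" or "top" or "wrist"; returns the picture (384x512x3 uint8, red, green, blue); there is no depth.
- vision.get_calibration(name): a dict with "K" (3x3 intrinsics, pixels), "pose" (4x4, takes a point from camera to world coordinates); the wrist camera has in their place "T_tool_cam" (4x4, takes a point from camera to tool coordinates, whose origin is the TCP and whose axes are the flange's). Camera axes: x right, y down, z forward; pixel columns grow to the right and rows downward; lengths in m; the calibration is good to about 2 mm. A picture is of the moment at which its call begins: read the wrist's pose just before it. get_calibration takes no time and is no camera call.
- ctrl.close_job(): hands the job in, once; it reports no verdict.
The state is a dict: "time_s": time; "joints": joint angles; "qvel": joint speeds; "effort": joint torques, N m; "ee_pos": TCP position; "tcp_rot": TCP orientation; "ft_force": force on the tool from outside, world axes, zero at the start; "ft_torque": the same for the moment, N m; "finger_gap": finger opening in m.
Only numpy, scipy, OpenCV 4.12 (cv2) and the standard library are available. Lean on these libraries where they do the work, as an engineer would, in place of code of your own. Each camera call takes 0.05 s, during which the arm holds its last target. There are 200 camera calls.

## Working session

There is one attempt and no reset: what is moved stays moved. The work goes in short steps, Python scripts to look and compute and a shell command to move; the robot and the scene stay as the last step left them, time stands still between calls to the robot, and variables do not carry over. Pictures are saved under pics/ and viewed, about 8 in all and at most 12, crops included, and the job is handed in when it is done.

```bash
mkdir -p pics; ls; cat > h.py <<'E'
import numpy as np, cv2
from rig import sensors, vision, ctrl
from scipy.spatial.transform import Rotation as R
def campose(name, st=None):
    c=vision.get_calibration(name); K=np.array(c["K"])
    if "pose" in c: return K,np.array(c["pose"])
    st=st or sensors.state(); T=np.eye(4)
    T[:3,:3]=R.from_euler('xyz',st["tcp_rot"]).as_matrix(); T[:3,3]=st["ee_pos"]
    return K,T@np.array(c["T_tool_cam"])
def px2w(K,P,u,v,z):
    d=P[:3,:3]@np.linalg.inv(K)@[u,v,1]; o=P[:3,3]
    return o+d*(z-o[2])/d[2]
def w2px(K,P,p):
    q=K@(P[:3,:3].T@(np.array(p)-P[:3,3])); return q[:2]/q[2]
def snap(name,fn,crop=None,scale=1.5):
    im=vision.read_camera(name)[:,:,::-1]; cv2.imwrite('pics/raw_'+fn,im)
    if crop: im=im[crop[1]:crop[3],crop[0]:crop[2]]
    cv2.imwrite('pics/'+fn,cv2.resize(im,None,fx=scale,fy=scale,interpolation=cv2.INTER_CUBIC))
E
python3 - <<'E'
from h import *
print(sensors.state())
for n in("top","scene"):
    K,P=campose(n);print(n,K.round(1).tolist(),P.round(3).tolist())
    snap(n,n+'1.png')
E
```

```text
pics
{'time_s': 0.0, 'joints': array([-1.27806829,  0.47777392,  0.02232299,  1.55643227, -0.01152989,
        1.10931443, -0.08306492]), 'qvel': array([ 7.11891196e-04, -3.60250334e-05,  8.74879716e-04,  6.05470518e-04,
        5.47429196e-04, -1.16578060e-03, -1.82717826e-03]), 'effort': array([-6.18896374e-04, -5.96452975e+01,  1.60730258e+00, -2.81194085e+01,
        1.23595764e-02,  9.19540529e-03, -1.33162806e-05]), 'ee_pos': array([0.26324441, 0.62125335, 0.40375076]), 'tcp_rot': array([-3.13979471e+00,  9.85413880e-05,  2.74082313e+00]), 'ft_force': array([0.41435455, 0.16623146, 0.18149703]), 'ft_torque': array([ 0.01945808, -0.0204664 , -0.00597206]), 'finger_gap': 0.08543230214601634}
top [[360.5, 0.0, 251.4], [0.0, 360.5, 192.0], [0.0, 0.0, 1.0]] [[0.018, -0.998, 0.055, 0.49], [-0.999, -0.02, -0.03, 0.019], [0.031, -0.054, -0.998, 1.04], [0.0, 0.0, 0.0, 1.0]]
scene [[360.8, 0.0, 258.5], [0.0, 360.8, 193.2], [0.0, 0.0, 1.0]] [[-0.604, 0.518, -0.606, 1.206], [0.797, 0.402, -0.451, 0.515], [0.01, -0.755, -0.655, 0.805], [0.0, 0.0, 0.0, 1.0]]
```

View pics/top1.png

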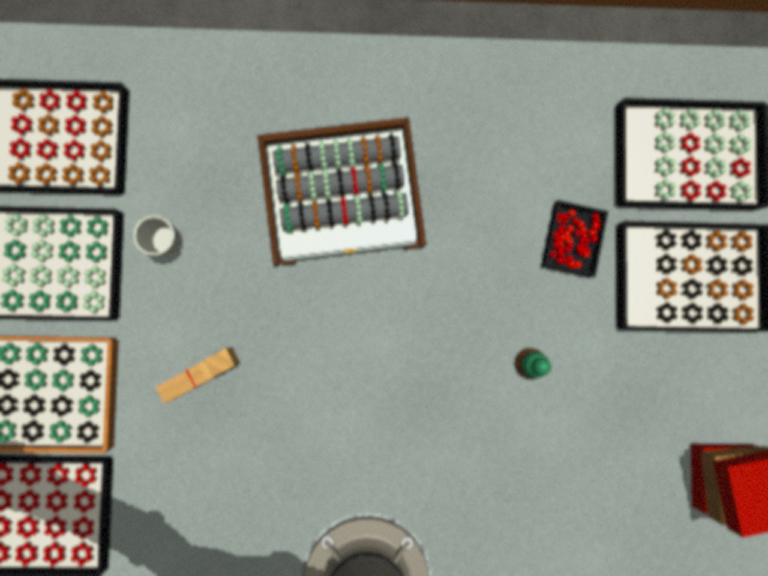

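View pics/scene1.png

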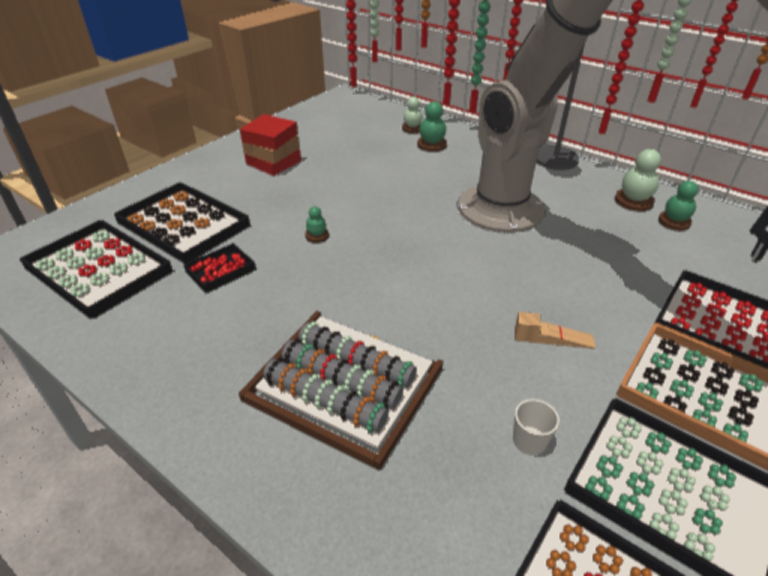

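```bash
python3 - <<'E'
from h import *
K,P=campose("top")
def t(n,u,v,z): print(n,px2w(K,P,u/1.5,v/1.5,z).round(4))
t('grip top far end',234,357,.05);t('grip top mid',228,360,.05)
t('toe',162,397,.004);t('redline',192,378,.02)
t('brass',350,251,.024)
t('blkL',284,263,.026);t('blkR',414,246,.026)
t('hingeL',260,136,.026);t('hingeR',408,121,.026)
t('cup',155,236,.06);t('fig',533,364,.05);t('tray',574,239,.02)
im=cv2.imread('pics/raw_top1.png')
a=cv2.resize(im[220:280,95:170],None,fx=7,fy=7,interpolation=cv2.INTER_CUBIC)
b=cv2.resize(im[150:185,175:290],None,fx=6.5,fy=5,interpolation=cv2.INTER_CUBIC)
w=max(a.shape[1],b.shape[1])
cv2.imwrite('pics/crop1.png',np.vstack([np.pad(x,((0,0),(0,w-x.shape[1]),(0,0))) for x in(a,b)]))
E
```

```text
grip top far end [0.4145 0.2459 0.05  ]
grip top mid [0.4089 0.2565 0.05  ]
toe [0.3342 0.3881 0.004 ]
redline [0.3723 0.3288 0.02  ]
brass [0.6148 0.0412 0.024 ]
blkL [0.5892 0.1642 0.026 ]
blkR [ 0.6267 -0.0795  0.026 ]
hingeL [0.8299 0.2161 0.026 ]
hingeR [ 0.8671 -0.0646  0.026 ]
cup [0.6298 0.392  0.06  ]
fig [ 0.4104 -0.2994  0.05  ]
tray [ 0.6479 -0.388   0.02  ]
```

View pics/crop1.png

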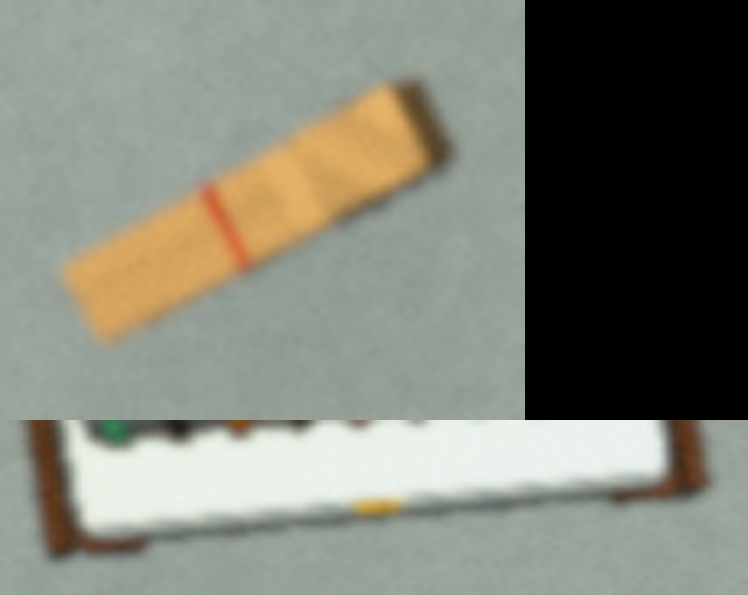

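```bash
python3 - <<'E'
from h import *
K,P=campose("top")
W=lambda u,v,z: px2w(K,P,95+u/7-.43,220+v/7-.43,z)
toe=W(86,308,.004);red=W(226,228,.0195);rear=W(409,124,.05);gb=W(435,119,.0)
for n,p in(('toe',toe),('red',red),('rear',rear),('rearbot',gb)):print(n,p.round(4))
d=(rear-toe)[:2];L=np.hypot(*d);d=-d/L
print('len(160)',L,'red-toe (70.5)',np.hypot(*(red-toe)[:2]),'yaw',np.degrees(np.arctan2(d[1],d[0])))
g=np.mean([toe[:2]-.138*d,red[:2]-.0675*d,rear[:2]+.022*d],0);print('grip',g.round(4))
B=lambda u,v,z: px2w(K,P,175+u/6.5-.43,150+v/5-.43,z)
b=B(378,87,.024);l=B(140,113,.024);r=B(615,72,.024)
L2=B(62,135,.026);R2=B(692,70,.026)
for n,p in(('brass',b),('l',l),('r',r),('L2',L2),('R2',R2)):print(n,p.round(4))
for p,q in((l,r),(L2,R2),(px2w(K,P,260/1.5,136/1.5,.026),px2w(K,P,408/1.5,121/1.5,.026))):
  e=(p-q)[:2];print('yaw stand',np.degrees(np.arctan2(e[1],e[0]))-90,np.hypot(*e))
E
```

```text
toe [0.3372 0.3914 0.004 ]
red [0.3718 0.3321 0.0195]
rear [0.4163 0.2541 0.05  ]
rearbot [0.4147 0.2555 0.    ]
len(160) 0.15845603625329385 red-toe (70.5) 0.06862074159320557 yaw 119.92165940440476
grip [0.4056 0.2728]
brass [0.6158 0.0429 0.024 ]
l [0.5988 0.1457 0.024 ]
r [ 0.6266 -0.0603  0.024 ]
L2 [0.5854 0.1787 0.026 ]
R2 [ 0.6282 -0.0938  0.026 ]
yaw stand 7.695596721013175 0.20789237341283215
yaw stand 8.927811665506226 0.2758429889030064
yaw stand 7.562413782196032 0.28307974858006774
```

```bash
python3 -m handwheel '[[[0,0.01,-0.025,-0.007,0,0,-2.7],[0,0.01,-0.025,-0.007,0,0,-2.7],[0,0.01,-0.025,-0.007,0,0,-2.7],[0,0.01,-0.025,-0.007,0,0,-2.7],[0,0.01,-0.025,-0.007,0,0,-2.7],[0,0.01,-0.025,-0.007,0,0,-2.7],[0,0.01,-0.025,-0.007,0,0,-2.7],[0,0.01,-0.025,-0.007,0,0,-2.7],[0,0.01,-0.025,-0.007,0,0,-2.7],[0,0.01,-0.025,-0.007,0,0,-2.7],[0,0.01,-0.025,-0.007,0,0,-2.7],[0,0.01,-0.025,-0.007,0,0,-2.7],[0,0.01,-0.025,-0.007,0,0,-2.7],[0,0.012,-0.024,-0.007,0,0,-1.9],[0,0,0,0,0,0,0],[0,0,0,0,0,0,0]]]' 60
python3 - <<'E'
from h import *
s=sensors.state();print(s['ee_pos'],np.degrees(s['tcp_rot']),s['joints'].round(2))
K,P=campose("wrist",s);snap('wrist','w1.png')
np.savez('w1.npz',K=K,P=P)
print([w2px(K,P,p).round(0)*1.5 for p in([.4056,.2728,.05],[.3372,.3914,.004])])
E
```

```text
time_s: 2.1
ee_pos: [0.4054, 0.2727, 0.3067]
tcp_rot: [3.141, -0.0, 2.095]
ft_force: [-0.9, 0.4, -0.3]
finger_gap: 0.0855
[0.40542173 0.27268126 0.30673663] [ 1.79980856e+02 -2.37360361e-02  1.20022156e+02] [-0.92  0.3   0.24  2.1  -0.1   0.75 -0.09]
[array([388.5, 298.5]), array([388.5,  54. ])]
```

View pics/w1.png

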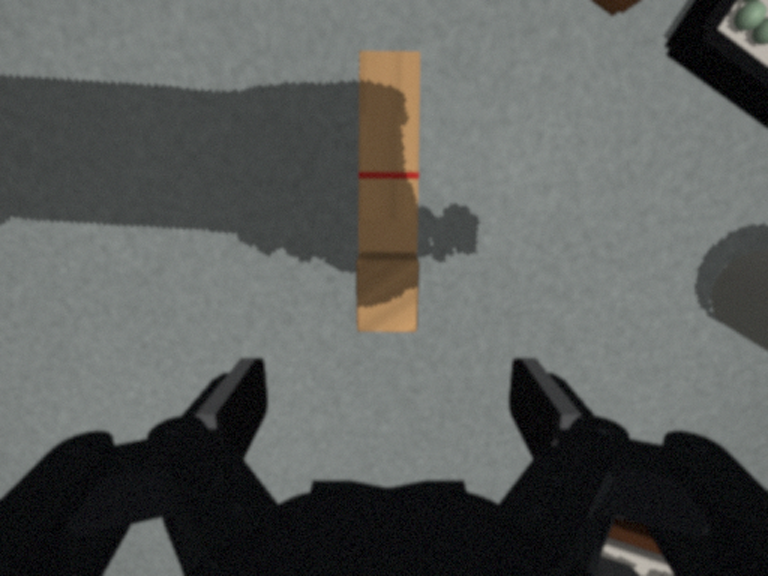

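The wrist view shows the wedge straight up the image, with the toe at (390,52), the red line at (389,175) and the block from y=256 to 331. The prediction matches to about 2 mm.

```bash
python3 -m handwheel '[[[0,-0.001,0.002,-0.015,0,0,0],[0,0,0,-0.02,0,0,0],[0,0,0,-0.02,0,0,0],[0,0,0,-0.02,0,0,0],[0,0,0,-0.02,0,0,0],[0,0,0,-0.015,0,0,0],[0,0,0,-0.010,0,0,0],[0,0,0,-0.004,0,0,0],[0,0,0,0,0,0,0],[1,0,0,0,0,0,0],[1,0,0,0,0,0,0],[1,0,0,0,0,0,0],[1,0,0,0,0,0,0],[1,0,0,0,0,0,0],[1,0,0,0,0,0,0],[1,0,0,0,0,0,0]]]' 60
```

```text
time_s: 4.15
ee_pos: [0.4046, 0.2747, 0.1832]
tcp_rot: [3.141, -0.0, 2.095]
ft_force: [-0.6, -0.4, 5.6]
finger_gap: 0.0358
```

```bash
python3 -m handwheel '[[[1,0,0,0.01,0,0,0],[1,0,0,0.01,0,0,0],[1,0.0016,-0.016,0.003,0,0,-7],[1,0.0016,-0.016,0,0,0,-7],[1,0.0016,-0.016,0,0,0,-7],[1,0.0016,-0.016,0,0,0,-7],[1,0.0016,-0.016,0,0,0,-7],[1,0.0016,-0.016,0,0,0,-7],[1,0.0016,-0.016,0,0,0,-7],[1,0.0016,-0.016,0,0,0,-7],[1,0.0016,-0.016,0,0,0,-7],[1,0.0016,-0.016,0,0,0,-7],[1,0.0016,-0.016,0,0,0,-7],[1,0.0016,-0.016,0,0,0,-7],[1,0.0016,-0.016,0,0,0,-7],[1,0.0016,-0.016,0,0,0,-7],[1,0.0016,-0.016,0,0,0,-7],[1,0.0016,-0.016,0,0,0,-7],[1,0,0,0,0,0,0],[1,0,0,0,0,0,0]]]' 60
python3 - <<'E'
from h import *
s=sensors.state();print(s['ee_pos'],np.degrees(s['tcp_rot']),s['joints'].round(2))
K,P=campose("wrist",s);snap('wrist','w2.png')
np.savez('w2.npz',K=K,P=P)
print([w2px(K,P,p).round(0)*1.5 for p in([.6158,.0429,.024],)])
E
```

```text
time_s: 6.65
ee_pos: [0.43, 0.0192, 0.2059]
tcp_rot: [-3.141, -0.0, 0.143]
ft_force: [0.6, -0.9, -0.3]
finger_gap: 0.0356
[0.42997162 0.01920403 0.20587951] [-1.79955114e+02 -9.46916364e-03  8.20151490e+00] [-0.74  0.51  0.68  2.3  -0.66  0.52 -0.96]
[array([ 397.5, -273. ])]
```

View pics/w2.png

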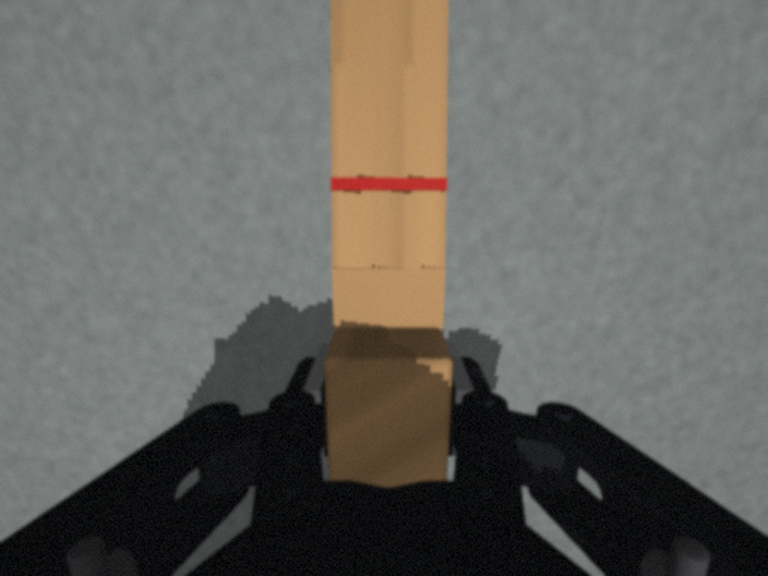

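```bash
python3 -m handwheel '[[[1,0,0,-0.01,0,0,0],[1,0,0,-0.008,0,0,0],[1,0,0,-0.003,0,0,0],[1,0,0,-0.001,0,0,0],[1,0,0,0,0,0,0],[1,0.007,0.001,0,0,0,0],[1,0.007,0.001,0,0,0,0],[1,0.006,0.001,0,0,0,0],[1,0,0,0,0,0,0],[1,0,0,0,0,0,0]]]' 60
python3 - <<'E'
from h import *
d=np.load('w2.npz');print('red held',px2w(d['K'],d['P'],389/1.5,184/1.5,.0195+.0227))
s=sensors.state();print(s['ee_pos'],np.degrees(s['tcp_rot']),s['ft_force'])
K,P=campose("wrist",s);a=vision.read_camera('wrist')[:,:,::-1];b=vision.read_camera('top')[:,:,::-1]
cv2.imwrite('pics/raw_w3.png',a);cv2.imwrite('pics/raw_t3.png',b);np.savez('w3.npz',K=K,P=P)
c=cv2.resize(b[150:200,180:290],None,fx=7,fy=7,interpolation=cv2.INTER_CUBIC)
a=cv2.resize(a[:130,:],(770,195))
cv2.imwrite('pics/c3.png',np.vstack([c,a]))
E
```

```text
time_s: 7.95
ee_pos: [0.4498, 0.0215, 0.1836]
tcp_rot: [3.142, 0.0, 0.14]
ft_force: [0.3, -0.4, -1.4]
finger_gap: 0.0356
red held [0.49619384 0.02778857 0.0422    ]
[0.44978826 0.02146451 0.18363895] [1.79996579e+02 2.04582861e-02 8.03139985e+00] [ 0.33981715 -0.35009576 -1.41498996]
```

View pics/c3.png

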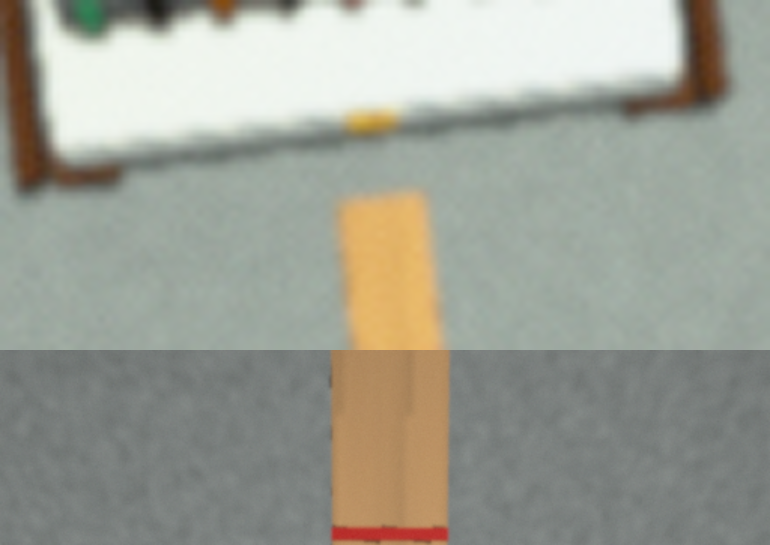

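```bash
python3 - <<'E'
from h import *
K,P=campose("top")
W=lambda u,v,z: px2w(K,P,180+u/7-.43,150+v/7-.43,z)
toe=W(384,197,.004); b=W(372,122,.023)
l=W(120,160,.024); r=W(625,100,.024); l2=W(32,187,.026); r2=W(712,98,.026)
c1=W(340,202,.004);c2=W(427,191,.004);s1=W(343,206,.006);
for p,q in((l,r),(l2,r2),(c1,c2)):
  e=(p-q)[:2];print('yaw',np.degrees(np.arctan2(e[1],e[0]))-90,np.hypot(*e))
print(toe,b)
for y in(7,8,9):
  a=np.radians(y);d=np.array([np.cos(a),np.sin(a)]);n=np.array([-d[1],d[0]]);v=(b-toe)[:2];print(y,'ahead',v@d,'lateral',v@n)
E
```

```text
yaw 8.070521309944525 0.20539554270508326
yaw 8.744841706707206 0.27636367681076046
yaw 8.44593177057638 0.03606900949597746
[0.58725732 0.03782099 0.004     ] [0.61582932 0.04295769 0.023     ]
7 ahead 0.028985037997228454 lateral 0.0016163615716941328
8 ahead 0.02900883283464811 lateral 0.0011102567282700042
9 ahead 0.02902379130057145 lateral 0.0006038136898911449
```

```bash
python3 -m handwheel '[[[1,0,0.001,-0.0006,0,0,0.2],[1,0.0069,0.001,0,0,0,0],[1,0.0069,0.001,0,0,0,0],[1,0.0069,0.001,0,0,0,0],[1,0.0069,0.001,0,0,0,0],[1,0.0069,0.001,0,0,0,0],[1,0.0069,0.001,0,0,0,0],[1,0.0069,0.001,0,0,0,0],[1,0.0069,0.001,0,0,0,0],[1,0.0069,0.001,0,0,0,0],[1,0.0069,0.001,0,0,0,0],[1,0,0,0,0,0,0],[1,0,0,0,0,0,0]]]' 80
python3 - <<'E'
from h import *
s=sensors.state();print(s['ee_pos'],np.degrees(s['tcp_rot']),s['ft_force'])
K,P=campose("wrist",s);a=vision.read_camera('wrist')[:,:,::-1];b=vision.read_camera('top')[:,:,::-1]
cv2.imwrite('pics/raw_w4.png',a);cv2.imwrite('pics/raw_t4.png',b);np.savez('w4.npz',K=K,P=P)
cv2.imwrite('pics/w4.png',cv2.resize(a[:300],None,fx=1.5,fy=1.5,interpolation=cv2.INTER_CUBIC))
E
```

```text
time_s: 9.68
ee_pos: [0.5184, 0.0325, 0.183]
tcp_rot: [-3.141, 0.003, 0.144]
ft_force: [-4.8, -0.5, 7.4]
finger_gap: 0.0353
[0.5183961  0.03251851 0.18297211] [-1.79947302e+02  1.49282169e-01  8.25204951e+00] [-4.81322893 -0.47366155  7.41020596]
```

View pics/w4.png

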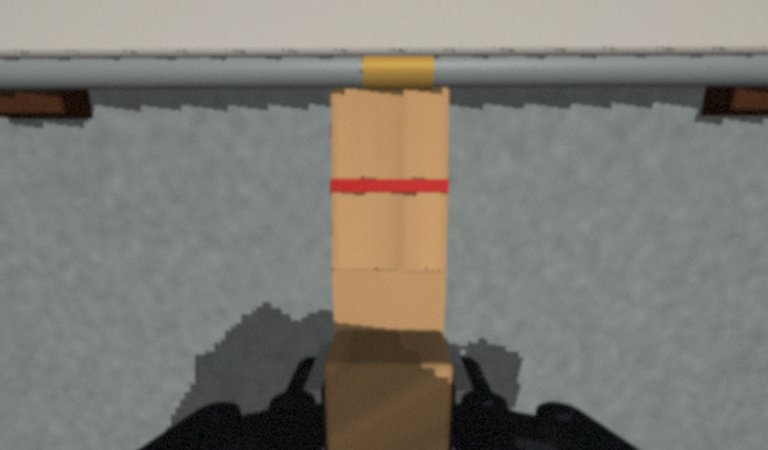

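```bash
python3 - <<'E'
from h import *
d=np.load('w4.npz');W=lambda u,v,z:px2w(d['K'],d['P'],u/1.5-.17,v/1.5-.17,z)
red=W(389.5,186,.0195);bar=W(398,72,.019);e=(W(20,74.5,.019)-W(750,71.5,.019))[:2]
a=np.arctan2(e[1],e[0])-np.pi/2;f=np.array([np.cos(a),np.sin(a)]);v=(bar-red)[:2]
print(red,bar,'yaw',np.degrees(a),'ahead',v@f,'lat',v@[-f[1],f[0]])
s=sensors.state();t=s['ee_pos'][:2];print('grip->red',(red[:2]-t)@f)
E
```

```text
[0.58365937 0.04096906 0.0195    ] [0.61583925 0.04319089 0.019     ] yaw 8.503446590581225 ahead 0.032154666065322475 lat -0.0025609964093664976
grip->red 0.06578270959237997
```

```bash
python3 -m handwheel '[[[1,0.0002,-0.0011,0,0,0,0.2],[1,0.0001,-0.0011,0,0,0,0],[1,0,0,0,0,0,0],[1,0.003,0.00044,0,0,0,0],[1,0.003,0.00044,0,0,0,0],[1,0.003,0.00044,0,0,0,0],[1,0.003,0.00044,0,0,0,0],[1,0.003,0.00044,0,0,0,0],[1,0.003,0.00044,0,0,0,0],[1,0.003,0.00044,0,0,0,0],[1,0,0,0,0,0,0],[1,0,0,0,0,0,0]]]' 80
python3 - <<'E'
from h import *
s=sensors.state();print(s['ee_pos'],np.degrees(s['tcp_rot']),s['ft_force'])
K,P=campose("wrist",s);a=vision.read_camera('wrist')[:,:,::-1]
cv2.imwrite('pics/raw_w5.png',a);np.savez('w5.npz',K=K,P=P)
cv2.imwrite('pics/w5.png',cv2.resize(a[40:220,60:460],None,fx=2,fy=2,interpolation=cv2.INTER_CUBIC))
E
```

```text
time_s: 11.28
ee_pos: [0.5355, 0.0319, 0.1826]
tcp_rot: [-3.138, 0.013, 0.146]
ft_force: [-21.6, -2.7, 24.6]
finger_gap: 0.0351
[0.53553338 0.03194716 0.18256507] [-179.80758649    0.73926961    8.35289988] [-21.56363637  -2.69429865  24.56125902]
```

View pics/w5.png

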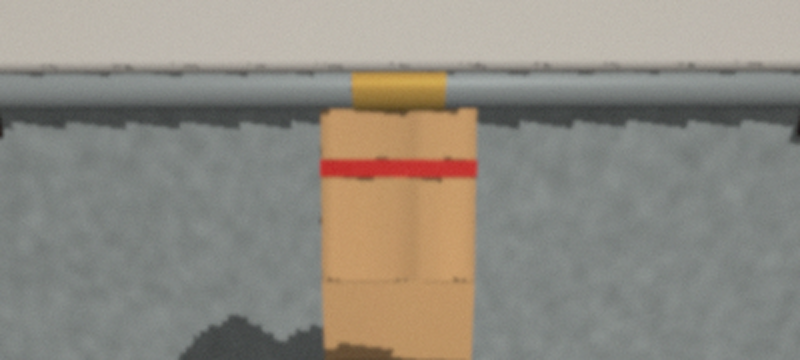

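```bash
python3 -m handwheel '[[[1,0,0,0.0005,0,0,0],[1,0,0,0.0005,0,0,0],[1,0,0,0.0004,0,0,0],[1,0,0,0,0,0,0]]]' 80
python3 - <<'E'
from h import *
s=sensors.state();print(s['ee_pos'],np.degrees(s['tcp_rot']),s['ft_force'],s['ft_torque'])
E
```

```text
time_s: 11.82
ee_pos: [0.5403, 0.0337, 0.1842]
tcp_rot: [3.142, 0.0, 0.148]
ft_force: [-3.1, 0.5, -4.4]
finger_gap: 0.0351
[0.54028409 0.03365988 0.18420771] [1.79999654e+02 2.78330417e-02 8.46366129e+00] [-3.14308974  0.46879971 -4.42496872] [-0.04775958  0.90346335  0.00991362]
```

```bash
python3 -m handwheel '[[[1,0,0,-0.0005,0,0,0],[1,0.002,0.0003,0,0,0,0],[1,0.002,0.0003,0,0,0,0],[1,0.002,0.0003,0,0,0,0],[1,0,0,0,0,0,0],[1,0,0,0,0,0,0]]]' 80
python3 - <<'E'
from h import *
s=sensors.state();print(s['ee_pos'],np.degrees(s['tcp_rot']),s['ft_force'])
K,P=campose("wrist",s);a=vision.read_camera('wrist')[:,:,::-1];b=vision.read_camera('scene')[:,:,::-1]
cv2.imwrite('pics/raw_w6.png',a);np.savez('w6.npz',K=K,P=P);cv2.imwrite('pics/raw_s6.png',b)
a=cv2.resize(a[40:180,60:460],None,fx=2,fy=2,interpolation=cv2.INTER_CUBIC)
b=cv2.resize(b[190:320,150:410],(800,312),interpolation=cv2.INTER_CUBIC)
cv2.imwrite('pics/w6.png',np.vstack([a,b]))
E
```

```text
time_s: 12.58
ee_pos: [0.5467, 0.0343, 0.1842]
tcp_rot: [3.141, -0.001, 0.147]
ft_force: [-1.4, -0.6, -4.4]
finger_gap: 0.0352
[0.54665371 0.0343426  0.18419695] [ 1.79987804e+02 -6.34236819e-02  8.43774243e+00] [-1.35329773 -0.58336964 -4.38770808]
```

View pics/w6.png

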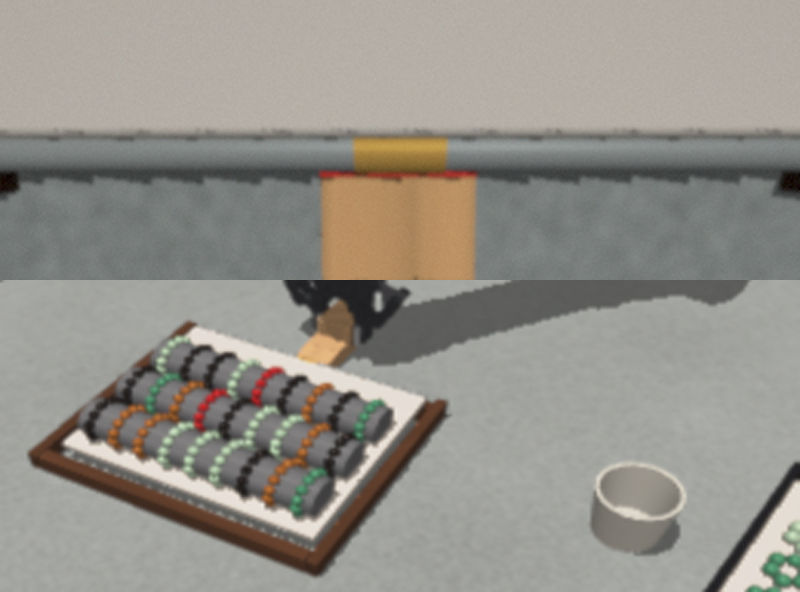

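```bash
python3 -m handwheel '[[[1,0,0,-0.0004,0,0,0],[1,0,0,-0.0004,0,0,0],[1,0,0,0,0,0,0],[1,0,0,0,0,0,0]]]' 80
python3 - <<'E'
from h import *
s=sensors.state();print(s['ee_pos'],np.degrees(s['tcp_rot']),s['ft_force'],s['ft_torque'])
d=np.load('w6.npz');W=lambda u,v,z:px2w(d['K'],d['P'],60+u/2-.25,40+v/2-.25,z)
red=W(399,168,.0195);red2=W(399,178,.0195)
for lift in(.004,.005,.006):
  bar=W(400,154,.019+lift);v=(bar-red)[:2];print(lift,bar,np.hypot(*v),'lift by ramp',5.5-.22*1e3*np.hypot(*v)*np.sign(v[0]))
f=np.array([.9893,.147]);print(red,'grip->red',(red[:2]-[.54665,.03434])@f)
E
```

```text
time_s: 13.18
ee_pos: [0.5466, 0.0343, 0.1834]
tcp_rot: [3.141, -0.001, 0.147]
ft_force: [1.3, 0.3, -3.2]
finger_gap: 0.035
[0.54660209 0.03432057 0.18336312] [ 1.79990869e+02 -5.39123197e-02  8.43205187e+00] [ 1.3320354   0.25564614 -3.23399879] [ 0.01494704  0.05836544 -0.02030213]
0.004 [0.61568986 0.04328136 0.023     ] 0.0032091165073353926 lift by ramp 4.793994368386214
0.005 [0.61569317 0.04328777 0.024     ] 0.0032129440076872477 lift by ramp 4.793152318308805
0.006 [0.61569648 0.04329418 0.025     ] 0.003216783130966086 lift by ramp 4.792307711187461
[0.61249151 0.04301879 0.0195    ] grip->red 0.06641278533450024
```

```bash
python3 -m handwheel '[[[1,0.001,0.00015,-0.0003,0,0,0],[1,0,0,-0.0003,0,0,0],[1,0,0,0,0,0,0],[1,0,0,0,0,0,0]]]' 80
python3 - <<'E'
from h import *
s=sensors.state();print(s['ee_pos'],np.degrees(s['tcp_rot']),s['ft_force'])
a=vision.read_camera('wrist')[:,:,::-1];b=vision.read_camera('top')[:,:,::-1]
cv2.imwrite('pics/raw_w7.png',a);cv2.imwrite('pics/raw_t7.png',b)
a=cv2.resize(a[60:180,0:512],(800,188),interpolation=cv2.INTER_CUBIC)
b=cv2.resize(b[60:300,80:420],None,fx=1.6,fy=1.6,interpolation=cv2.INTER_CUBIC);b=np.pad(b,((0,0),(0,800-b.shape[1]),(0,0)))
cv2.imwrite('pics/w7.png',np.vstack([a,b]))
E
```

```text
time_s: 13.68
ee_pos: [0.547, 0.0343, 0.1828]
tcp_rot: [-3.141, 0.001, 0.147]
ft_force: [-3.3, 0.5, 6.3]
finger_gap: 0.0348
[0.5469846  0.03428059 0.18280518] [-1.79977955e+02  3.65463012e-02  8.42182578e+00] [-3.31117402  0.51427046  6.28377285]
```

View pics/w7.png

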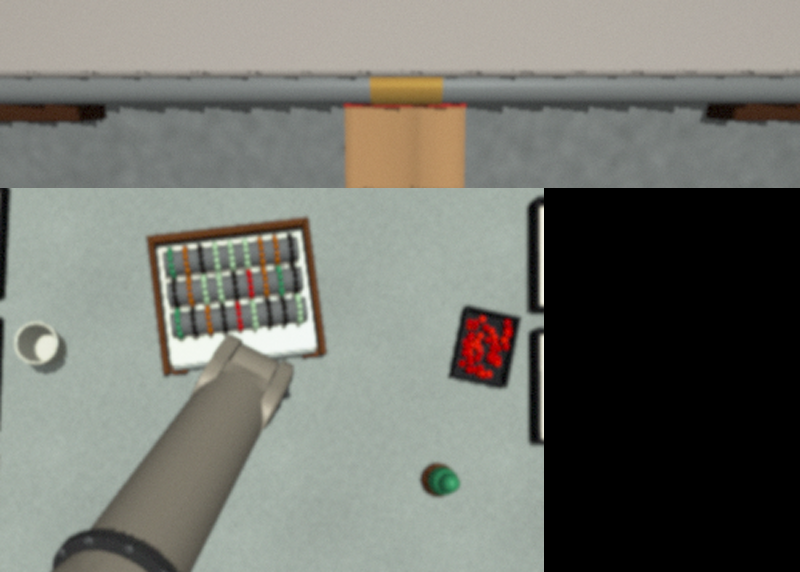

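```bash
python3 -c "
from h import *
print(ctrl.close_job())"
```

```text
the job is handed in; nothing more can be done
None
```

I pushed the wedge in under the brass-marked middle of the bar and handed the job in at about 13.8 s. The gripper still holds it at the commanded 80 N, and the board rests on it.

**Lift:** About 4.9 mm. I worked this out from where the bar sits on the ramp, about 3 mm short of the red line. I did not measure the bar's height directly.

**Alignment:** The wedge is centred on the brass band to within about 1 mm, and the bar looks level across its length.

**Forces:** At the end the wedge was pressed lightly onto the counter, with about 6 N on the tool upward and 3 N backward. Partway through the push, friction with the counter built up to about 22 N backward and 25 N upward, and the tool tilted 0.7°. I raised the tool slightly, and it sprang forward about 5 mm. For a moment afterwards the rear of the wedge may have been up to 1 mm off the counter. I then lowered it back flat.

**Camera disagreement:** The top and wrist cameras disagreed by about 2.5 mm on the sideways position. I followed the closer wrist view.

**Other objects:** The figure, teacup and bead tray look unmoved in the last top picture.

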